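Fit the viewing lamp into its stand beside the microscope

TASK

Take the white lamp out of the blue holder and fit its steel pin into the hole in the aluminium block of the lamp stand, pressed fully home until its black collar sits flat on the block, with the lamp head over the dark round viewing plate. Leave the spare post, the flask, the jar and the tip box where they are.

Things in the scene. Friction and masses are not known exactly. Their poses are not given: they have to be found in the camera images.
- lamp: The lamp, 0.27 to 0.5 kg, upright in one of the holder's pockets. Origin: centre of the flat foot of its pin; z up along the pin, x towards its head. Steel pin 22 mm diameter, 40 mm long, sharp-edged. Then a black collar 42 mm wide, 40 to 48 mm above the origin, and a white square pillar 32 x 32 mm, sides along x and y, from 48 to 128 mm. The pillar's two y sides are free to grip.
- lamp_top (a point): Centre of the pillar's flat top, 128 mm above the lamp's origin (a thin grey disc there is look only); it may be pressed on.
- lamp_head (a point): Centre of the lower end of the lamp's black head: 75 mm along x and 70 mm up from the lamp's origin. The head is a cone 48 mm wide there, reaching up to 122 mm; a grey arm 16 mm wide, 105 to 119 mm high, joins it to the pillar's +x side.
- stand: The fixed lamp stand: white foot 200 x 130 x 20 mm (x, y, z), origin at the centre of its underside. Towards its -x end an aluminium socket block 60 x 60 mm rises to 80 mm above the underside, with two low bolted flanges along y; towards its +x end is the viewing plate.
- socket (a point): Nominal hole mouth: 45 mm along -x from the stand's centre, 80 mm up, level with the block's flat top. The block is bolted through slots: it and the hole in its middle lie up to 5.5 mm off this in x and in y. Blind round hole 24 mm wide, 50 mm deep, no chamfer. In it a black piston, top 14 mm below the mouth, is pushed down by about 10 N, stays there, and leaves room for the whole pin.
- plate (a point): Centre of the dark round viewing plate on the stand's foot, 80 mm wide, 45 mm from the stand's centre along its +x, 22 mm up.
- holder: Fixed blue holder block 80 x 230 x 60 mm (x, y, z), origin at the centre of its underside. Two blind pockets 28 mm wide, 52 mm deep, 65 mm either side of its centre along its y: the lamp stands in one, the spare post in the other, each resting by its collar on the holder's top.
- spare: Bystander: spare post in the other pocket: same pin and collar, then an orange round knob 26 mm wide from 48 to 78 mm above its origin (centre of the pin's foot).
- flask: Bystander: clear flask lying flat with red medium, 85 x 75 x 34 mm plus an orange cap 30 mm wide on its -x end, reaching 76 mm from the origin (centre of the body's underside).
- bottle: Bystander: jar 60 mm wide, 110 mm tall, blue cap; origin at the centre of its underside.
- tipbox: Bystander: green box 120 x 85 x 50 mm; origin at the centre of its underside.
Not all that is in view belongs to the job. Of the things that look like the stand, take the one that is farthest from the robot's base at the start. What is shaped like the lamp but purple is not meant.

How it is judged:
By the outcome, as a careful person would: the job done as asked, in the order asked, and still so for the second after the job is handed in, with the robot touching nothing.
It also fails if it takes over 72 s, if anything falls off the work surface, if the arm or the gripper's body presses on something with over 40 N, if the wrist force passes 120 N, or if a joint passes its speed limit or range.

ROBOT

A 7-joint arm with a two-finger parallel gripper is mounted at the origin on the work surface. World frame = base frame: x ahead of the robot, y to its left, z up, the work surface at z = 0. Lengths are in m, angles in rad, forces in N, time in s.
With the tool pointing down it reaches from about 0.425 to 0.95 m from the base axis. Payload 4.7 kg.
Tool frame: the origin (TCP) lies between the finger pads; the fingertips stand 25 mm ahead of it and the grasp point (between the pads) lies 6 mm ahead of it; x points along the fingers, z is the direction in which the jaws open and shut, and the axes are right-handed (so a half turn about x gives the same grasp; the last joint's range is limited). The gripper opens to 85 mm and grips with 20 to 120 N. Pads are 22 mm wide; open, the fingers measure 114 mm over their backs; the gripper's body (76 mm by 85 mm) begins 54 mm behind the grasp point. The pads swing forward as they close: fully open they stand 13 mm farther back than shut.
Start: joints at [1.308, 0.469, -0.049, 1.532, 0.024, 1.141, -0.082], TCP at [0.156, -0.657, 0.256] pointing down, gripper open.
Joint ranges: [-2.59, 2.59], [-0.33, 1.99], [-1.39, 1.29], [0.1, 2.45], [-1.04, 4.18], [0.21, 1.99], [-2.66, 2.66]. Speed limits (rad/s): [2.57, 2.57, 3.14, 3.14, 3.14, 3.14, 3.14].

INTERFACE

Orientations are given as a 3x3 rotation matrix whose columns are the frame's x, y, z axes.
In Python, from rig import * gives the robot as it stands. Calls block until the motion is done:
- movep(position, orientation): joint-space move of the TCP to a pose.
- move_l(position, attitude=None, feed=0.15, until_force=None): straight line of the TCP; attitude=None keeps the orientation; feed is the mean speed in m/s. With until_force (N) it stops when the force on the tool has changed by that much, and returns True; else False.
- move_joints(angles): joint-space move.
- command_gripper(opening, newtons=None): finger opening in m; newtons is the grip in N (None keeps the last); returns when the fingers have stopped.
- sleep(seconds).
- inverse_kinematics(position, orientation): joint angles nearest the present ones, or None.
- sense(): the state.
- camera(name): name is "scene" or "top" or "wrist"; returns (picture, depth): 480x640x3 uint8, red, green, blue; 480x640 float32, m along the optical axis (not along the pixel's ray), 0 where there is no reading.
- camera_params(name): a dict with "K" (3x3 intrinsics, pixels), "position" and "rotation" of the camera in the world; the wrist camera has in their place "tool_from_camera" (4x4, takes a point from camera to tool coordinates, whose origin is the TCP and whose axes are the tool frame's). Camera axes: x right, y down, z forward; pixel columns grow to the right and rows downward; lengths in m; the calibration is good to about 2 mm. A picture is of the moment at which its call begins: read the wrist's pose just before it. camera_params takes no time and is no camera call.
A pose or a line that the arm cannot do raises Unreachable and nothing moves.
- finish_job(): hands the job in, once; it reports no verdict.
The state is a dict: "time_s": time; "joint_pos": joint angles; "qd": joint speeds; "joint_efforts": joint torques, N m; "position": TCP position; "tcp_rot": TCP orientation; "wrist_force": force on the tool from outside, world axes, zero at the start; "ft_torque": the same for the moment, N m; "finger_gap": finger opening in m.
Only numpy, scipy, OpenCV 4.12 (cv2) and the standard library are available. Lean on these libraries where they do the work, as an engineer would, in place of code of your own. Each camera call takes 0.05 s, during which the arm holds its last target.

## Working session

There is one attempt and no reset: what is moved stays moved. The work goes in short steps, each a Python script; the robot and the scene stay as the last script left them, time stands still between calls to the robot, and variables do not carry over. Pictures are saved under pics/ and viewed, and the job is handed in when it is done.

```bash
mkdir -p pics; ls
python3 - <<'E'
from rig import *
import cv2,numpy as np
s=sense();print({k:np.round(v,3) for k,v in s.items()})
for n in ["scene","top","wrist"]:
    p,d=camera(n); cv2.imwrite(f"pics/{n}0.png",p[:,:,::-1]); np.savez(f"{n}0.npz",p=p,d=d)
    c=camera_params(n); print(n,{k:np.round(v,4).tolist() for k,v in c.items()}, (d>0).mean())
E
```

```text
pics
{'time_s': np.float64(0.0), 'joint_pos': array([ 1.308,  0.469, -0.049,  1.534,  0.024,  1.141, -0.082]), 'qd': array([-0.001,  0.001, -0.001,  0.   ,  0.   , -0.001, -0.   ]), 'joint_efforts': array([-1.0000e-03, -5.1032e+01, -4.7000e-02, -2.3772e+01,  1.1000e-02,
        8.0000e-03,  0.0000e+00]), 'position': array([ 0.156, -0.656,  0.255]), 'tcp_rot': array([[-0.001,  0.973,  0.232],
       [ 0.002,  0.232, -0.973],
       [-1.   , -0.   , -0.002]]), 'wrist_force': array([-0.658,  0.419,  0.349]), 'ft_torque': array([-0.036,  0.045,  0.017]), 'finger_gap': np.float64(0.085)}
scene {'K': [[433.6744, 0.0, 323.4039], [0.0, 433.6744, 238.8419], [0.0, 0.0, 1.0]], 'position': [1.3555, -0.5647, 0.7841], 'rotation': [[0.4953, 0.4901, -0.7173], [0.8686, -0.2628, 0.4202], [0.0174, -0.8311, -0.5558]]} 0.9899739583333333
top {'K': [[516.5349, 0.0, 316.2557], [0.0, 516.5349, 238.9304], [0.0, 0.0, 1.0]], 'position': [0.4043, -0.0949, 1.291], 'rotation': [[-0.0249, -0.9956, 0.0898], [-0.9997, 0.0255, 0.0056], [-0.0079, -0.0897, -0.9959]]} 0.9957682291666666
wrist {'K': [[413.6442, 0.0, 320.3744], [0.0, 413.6442, 234.1729], [0.0, 0.0, 1.0]], 'tool_from_camera': [[-0.0002, -0.2642, 0.9645, -0.1177], [-0.0007, -0.9645, -0.2642, 0.0668], [1.0, -0.0007, -0.0, 0.0007], [0.0, 0.0, 0.0, 1.0]]} 0.995927734375
```

View pics/scene0.png

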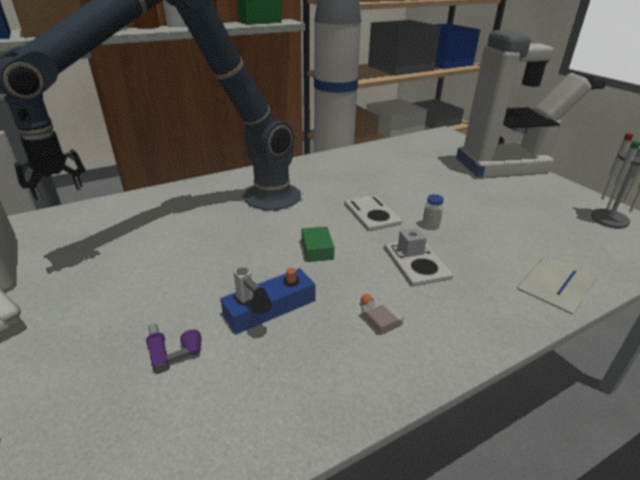

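View pics/top0.png

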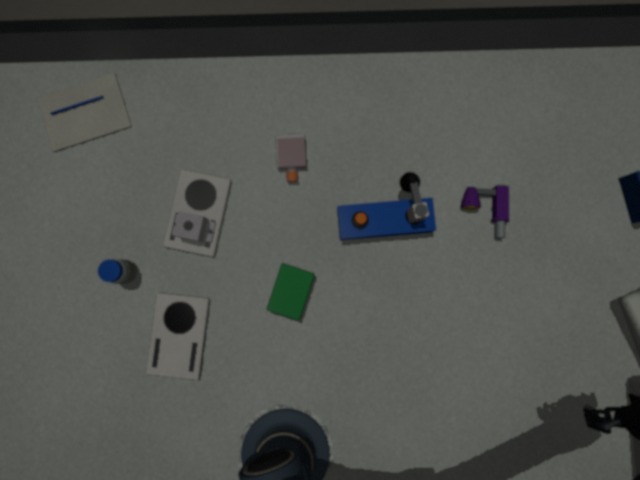

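View pics/wrist0.png

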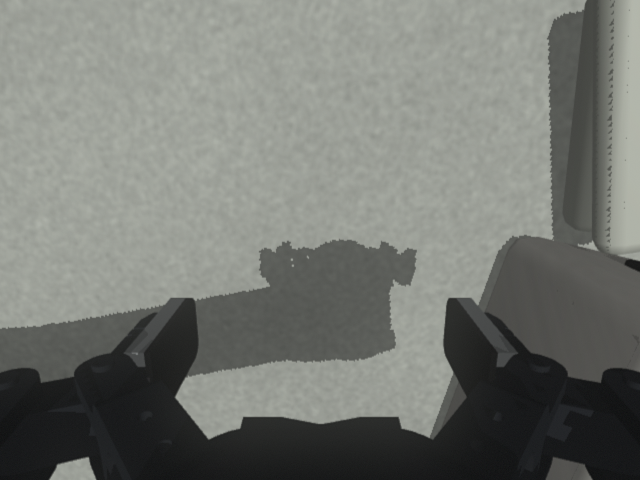

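Candidates: white lamp in the blue holder, top (418,210) / scene (243,285). The look-alike is the purple lamp lying down at top (497,205) / scene (170,345), which I reject. Stands: the one with the socket block at top (197,213) / scene (415,258), and a nearer one without a block at top (180,335) / scene (373,210). The base sits at about top (285,450), so the stand with the block is the farther one. Next come coarse positions.

```bash
cat > h.py <<'E'
import numpy as np, cv2
from rig import *
def cam(name,s=None):
    c=camera_params(name)
    if name=="wrist":
        T=np.array(c["tool_from_camera"]); R=np.array(s["tcp_rot"]);
        return np.array(c["K"]),R@T[:3,:3],np.array(s["position"])+R@T[:3,3]
    return np.array(c["K"]),np.array(c["rotation"]),np.array(c["position"])
def ray(C,uv):
    K,R,p=C; return p, R@np.linalg.inv(K)@np.array([uv[0],uv[1],1.])
def onplane(C,uv,z):
    p,d=ray(C,uv); return p+d*(z-p[2])/d[2]
def tri(C1,uv1,C2,uv2):
    p,a=ray(C1,uv1);q,b=ray(C2,uv2)
    t=np.linalg.lstsq(np.c_[a,-b],q-p,rcond=None)[0]
    x,y=p+a*t[0],q+b*t[1]; return (x+y)/2, np.linalg.norm(x-y)
def proj(C,X):
    K,R,p=C; v=K@(R.T@(np.asarray(X)-p)); return v[:2]/v[2]
E
python3 - <<'E'
from h import *
np.set_printoptions(precision=4,suppress=True)
T=cam("top");S=cam("scene")
I={n:np.load(n+"0.npz")["p"] for n in("top","scene")}
for n,box in (("top",(100,100,340,560)),("scene",(180,140,400,480))):
    hsv=cv2.cvtColor(I[n],cv2.COLOR_RGB2HSV)
    for nm,lo,hi in (("blue",(105,120,60),(125,255,255)),("orange",(3,120,80),(18,255,255)),("green",(50,100,40),(75,255,255)),("dark",(0,0,0),(180,255,50))):
        m=cv2.inRange(hsv,lo,hi); k=np.zeros_like(m);k[box[0]:box[2],box[1]:box[3]]=1;m*=k
        for c in cv2.findContours(m,0,2)[0]:
            if cv2.contourArea(c)>40: print(n,nm,cv2.contourArea(c),cv2.minAreaRect(c))
for nm,a,b,z in (("knobtop",(360,218),(291,272),.098),):
    print(nm,tri(T,a,S,b),onplane(T,a,z))
for n,uv,z in (("lamp top",(419,209),.148),("head top",(410,181),.142),("farplate",(201,194),.022),("hole",(188,226),.08),("near plate",(180,318),.022)):
    print(n,onplane(T,uv,z))
E
python3 - <<'E'
import cv2
a=cv2.imread('pics/top0.png');b=cv2.imread('pics/scene0.png')
x=cv2.resize(a[140:260,150:270],(480,480),interpolation=cv2.INTER_CUBIC)
y=cv2.resize(a[160:250,330:450],(0,0),fx=2.6,fy=2.6,interpolation=cv2.INTER_CUBIC)
z=cv2.resize(b[220:330,215:325],(312,312),interpolation=cv2.INTER_CUBIC)
import numpy as np
o=np.zeros((560,800,3),np.uint8);o[:480,:480]=x;o[:y.shape[0],480:480+y.shape[1]]=y;o[240:552,480:792]=z
cv2.imwrite('pics/crop0.png',o)
E
```

```text
top blue 335.0 ((109.5, 270.5), (21.0, 19.0), 90.0)
top blue 2443.0 ((386.28692626953125, 217.65574645996094), (33.58876037597656, 95.33413696289062), 84.80557250976562)
top orange 74.0 ((360.5, 218.0), (10.0, 9.0), 90.0)
top orange 68.0 ((291.5, 175.5), (9.0, 9.0), 0.0)
top green 1606.0 ((290.4499816894531, 291.6500244140625), (34.152591705322266, 49.01530075073242), 18.434947967529297)
top dark 706.0 ((179.0, 317.5), (29.0, 30.0), 90.0)
top dark 351.5 ((127.92433166503906, 274.1459655761719), (23.394386291503906, 25.993762969970703), 8.972626686096191)
top dark 170.0 ((387.0517578125, 236.62069702148438), (3.737046957015991, 88.36040496826172), 85.2363510131836)
top dark 62.0 ((359.22412109375, 220.6896514892578), (16.155494689941406, 14.484235763549805), 21.801406860351562)
top dark 162.5 ((414.75006103515625, 218.75003051757812), (21.920310974121094, 14.142135620117188), 45.0)
top dark 82.0 ((467.2119140625, 203.7830047607422), (20.907398223876953, 14.912264823913574), 49.08561706542969)
top dark 162.0 ((492.3061828613281, 206.95077514648438), (35.8336296081543, 20.24655723571777
[... 622 characters left out ...]
7225036621), 85.91438293457031)
scene dark 366.5 ((259.7069091796875, 302.01727294921875), (23.169689178466797, 22.505325317382812), 41.633541107177734)
scene dark 225.5 ((424.0, 266.5), (13.0, 24.0), 90.0)
scene dark 115.5 ((378.0, 215.0), (8.0, 18.0), 90.0)
scene dark 168.0 ((260.5863037109375, 192.79188537597656), (34.768558502197266, 10.75830364227295), 4.085616588592529)
scene dark 102.5 ((269.5, 183.0), (6.0, 29.0), 90.0)
knobtop (array([ 0.5586, -0.1917,  0.0939]), np.float64(0.000582916787130225)) [ 0.5582 -0.1911  0.098 ]
lamp top [ 0.5685 -0.3192  0.148 ]
head top [ 0.6335 -0.3028  0.142 ]
farplate [0.6384 0.1964 0.022 ]
hole [0.552  0.2143 0.08  ]
near plate [0.3338 0.2492 0.022 ]
```

View pics/crop0.png

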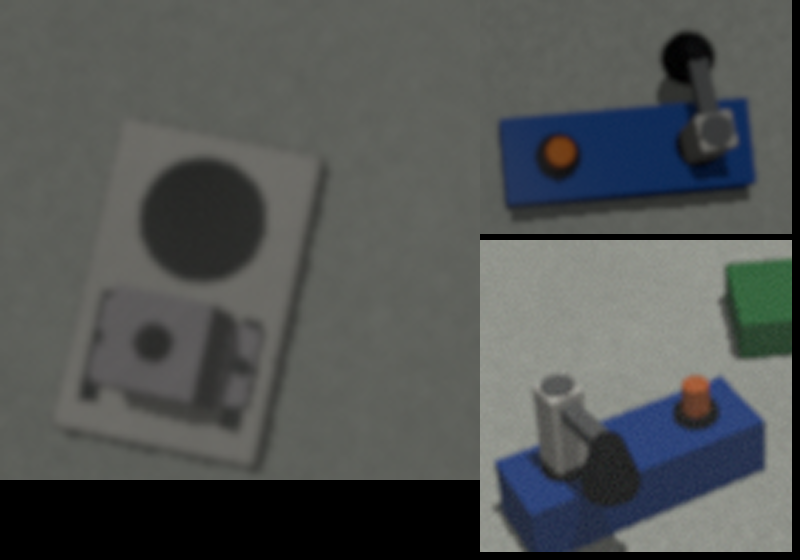

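The crop confirms the choice: white square lamp with black head in the blue holder's pocket, block and hole on the far stand. Now wrist close-ups of the lamp from two heights.

```bash
cat >> h.py <<'E'
def down(yaw,flip=1):
    # tool z along lamp +y (flip=1) or -y ; tool x down ; yaw = lamp/stand x heading
    z=flip*np.array([-np.sin(yaw),np.cos(yaw),0]);x=np.array([0,0,-1.]);return np.c_[x,np.cross(z,x),z]
def snap(tag):
    s=sense();p,d=camera("wrist");cv2.imwrite(f"pics/{tag}.png",p[:,:,::-1])
    np.savez(tag+".npz",p=p,d=d,pos=s["position"],rot=s["tcp_rot"]);return s
def load(tag):
    f=np.load(tag+".npz");return f["p"],f["d"],cam("wrist",{"position":f["pos"],"tcp_rot":f["rot"]})
def st(): 
    s=sense();print("t",round(float(s["time_s"]),2),"pos",np.round(s["position"],4),"F",np.round(s["wrist_force"],1),"M",np.round(s["ft_torque"],2),"gap",round(float(s["finger_gap"]),4));return s
E
python3 - <<'E'
from h import *
np.set_printoptions(precision=3,suppress=True)
for f in (1,-1):
    print(f,inverse_kinematics([.5685,-.319,.29],down(.24,f)),inverse_kinematics([.552,.214,.25],down(-.2,f)))
E
```

```text
1 [ 1.168  0.678 -1.178  1.508  0.632  1.378  1.758] [ 0.3    0.549 -1.053  1.704  0.509  1.192  0.486]
-1 [ 0.603  0.416 -0.219  1.543  0.095  1.193 -0.964] [ 0.297  0.546 -1.046  1.704  0.505  1.19  -2.652]
```

Run:
```python
from h import *
np.set_printoptions(precision=3,suppress=True)
movep([.5685,-.319,.29],down(.24,-1)); st(); snap("w1")
q=sense()["joint_pos"]; q2=q.copy(); q2[6]+=np.pi if q[6]<0 else -np.pi; print(q,q2)
move_joints(q2); st(); snap("w2"); print(sense()["tcp_rot"]-down(.24,1))
print(inverse_kinematics([.552,.214,.25],down(-.2,1)))
```

```text
t 2.08 pos [ 0.568 -0.321  0.29 ] F [-0.7 -0.7 -0.6] M [ 0.02  0.   -0.04] gap 0.0852
[ 0.604  0.417 -0.217  1.543  0.095  1.193 -0.964] [ 0.604  0.417 -0.217  1.543  0.095  1.193  2.178]
t 4.78 pos [ 0.568 -0.321  0.29 ] F [0.8 0.2 0. ] M [-0.   -0.01 -0.03] gap 0.0855
[[-0.001 -0.001  0.003]
 [-0.001  0.003  0.001]
 [ 0.     0.001 -0.   ]]
[-0.115  0.373 -0.425  1.726  0.171  1.079  0.776]
```

View pics/w1.png

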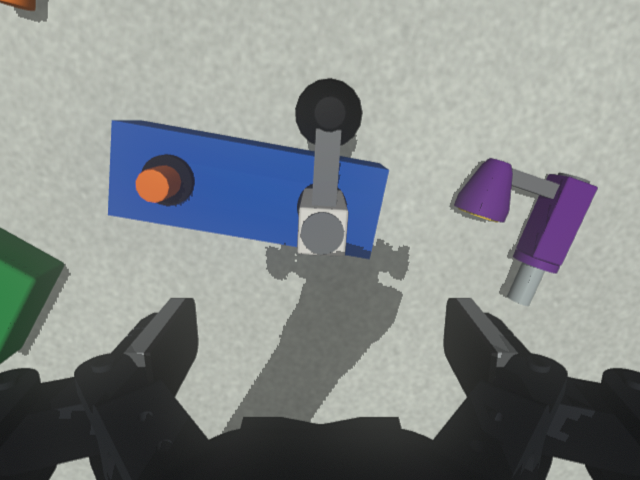

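View pics/w2.png

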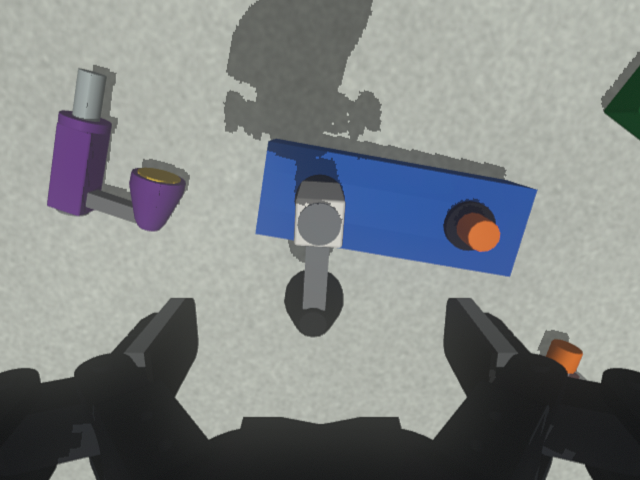

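w1 shows the lamp top disc at about (322,233), with the head at (330,112) and the spare knob at (155,185). In w2, after a half turn, the disc is at (320,223). I'll fit it in both.

```bash
cat >> h.py <<'E'
def circ(img,uv,r,lo,hi,amin=200):
    """blob of grey level lo..hi containing/near uv -> ellipse"""
    g=cv2.cvtColor(cv2.GaussianBlur(img,(3,3),0),cv2.COLOR_RGB2GRAY); m=cv2.inRange(g,lo,hi)
    k=np.zeros_like(m);cv2.circle(k,tuple(int(v) for v in uv),r,255,-1);m&=k
    m=cv2.morphologyEx(m,cv2.MORPH_OPEN,np.ones((3,3)))
    best=None
    for c in cv2.findContours(m,0,1)[0]:
        if cv2.contourArea(c)>amin:
            e=cv2.fitEllipse(cv2.convexHull(c)); 
            if best is None or np.hypot(*(np.array(e[0])-uv))<np.hypot(*(np.array(best[0])-uv)): best=e
    return best
E
python3 - <<'E'
from h import *
np.set_printoptions(precision=4,suppress=True)
for t,uv in (("w1",(322,233)),("w2",(320,223))):
    p,d,C=load(t);g=cv2.cvtColor(p,cv2.COLOR_RGB2GRAY)
    print(g[uv[1],uv[0]-30:uv[0]+31:2], d[uv[1],uv[0]])
    a=cv2.resize(p[uv[1]-45:uv[1]+45,uv[0]-45:uv[0]+45,::-1],(400,400),interpolation=cv2.INTER_CUBIC)
    globals()[t]=a
cv2.imwrite("pics/c12.png",np.hstack([w1,w2]))
E
```

```text
[ 87  88  87 157 155 115 116 115 116 116 115 116 115 116 116 115 116 116
 116 116 115 116 116 116 116 115 177 130  87  89  89] 0.26661327
[ 93  93 106 179 122 118 118 118 117 117 117 118 117 118 118 117 117 117
 117 117 117 117 117 117 117 121 177  95  90  91  91] 0.26319546
```

View pics/c12.png

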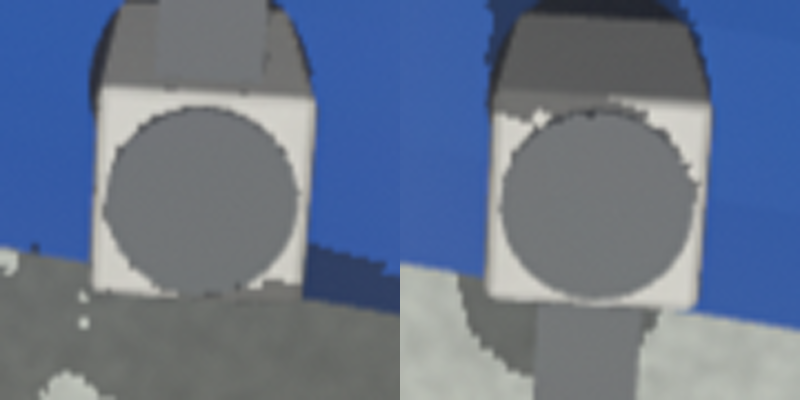

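Run:
```python
from h import *
np.set_printoptions(precision=4,suppress=True)
cor={"w1":[(102,88),(315,98),(303,297),(92,290)],"w2":[(93,92),(310,101),(297,305),(87,298)]}
E={}
for t,uv in (("w1",(322,233)),("w2",(320,223))):
    p,d,C=load(t)
    e=circ(p,uv,26,108,124);E[t]=(C,e[0])
    print(t,e,onplane(C,e[0],.148))
    P=np.array([onplane(C,(uv[0]-45+a*.225-.39,uv[1]-45+b*.225-.39),.148)[:2] for a,b in cor[t]])
    print(P.mean(0),[np.linalg.norm(P[i]-P[i-1]) for i in range(4)])
    # lamp x = dir toward head: w1 up in the image, w2 down
    for a,b in ((0,3),(1,2),(1,0),(2,3)):
        v=P[a]-P[b]; print(np.degrees(np.arctan2(v[1],v[0])))
print(tri(E["w1"][0],E["w1"][1],E["w2"][0],E["w2"][1]))
# via top/scene
print(tri(cam("top"),(419,209),cam("scene"),(243.5,272)))
# head ends
for t,uv,z in (("w1",(329,111),.142),("w2",(313.5,321),.142)): print(onplane(load(t)[2],uv,z))
```

```text
w1 ((321.5160217285156, 234.32696533203125), (40.738948822021484, 46.150230407714844), 6.049790382385254) [ 0.5632 -0.3218  0.148 ]
[ 0.5652 -0.3219] [np.float64(0.03057329137341098), np.float64(0.03069889772402752), np.float64(0.03016550801063057), np.float64(0.03131596945079175)]
10.01233504381375
11.168637581182201
-79.18905799240972
-78.44731378936258
w2 ((318.9853210449219, 223.33743286132812), (40.0946044921875, 41.99406814575195), 87.6305923461914) [ 0.565  -0.3232  0.148 ]
[ 0.5646 -0.3233] [np.float64(0.03078958829065231), np.float64(0.031082511419654325), np.float64(0.030564406782436947), np.float64(0.030994347551726874)]
-169.0129535709258
-169.18090071872552
101.14122398275697
101.55818238417542
(array([ 0.5641, -0.3225,  0.1507]), np.float64(0.0017174505071739395))
(array([ 0.5684, -0.3193,  0.1484]), np.float64(0.0005316914969825381))
[ 0.6392 -0.3082  0.142 ]
[ 0.6364 -0.3101  0.142 ]
```

Run:
```python
from h import *
np.set_printoptions(precision=4,suppress=True)
cor={"w1":[(102,88),(315,98),(303,297),(92,290)],"w2":[(93,92),(310,101),(297,305),(87,298)]}
pts={}
for t,uv in (("w1",(322,233)),("w2",(320,223))):
    p,d,C=load(t)
    c=[(uv[0]-45+a*.225-.39,uv[1]-45+b*.225-.39) for a,b in cor[t]]
    m=[np.array(proj(C,np.mean([onplane(C,q,.148) for q in c],0)))][0]; pts[t]=(C,m)
    pp,r=ray(C,m); print(t,m,"depth pt",pp+r*d[int(m[1]),int(m[0])])
    for zz in (300,):
        pass
    g=(cv2.inRange(cv2.cvtColor(p,cv2.COLOR_RGB2HSV),(108,150,130),(120,255,200))>0); ys,xs=np.where(g)
    # holder top height via depth
    K,R,o=C; X=np.array([o+R@np.linalg.inv(K)@[x,y,1.]*d[y,x] for x,y in zip(xs[::50],ys[::50])]); print("holder z med",np.median(X[:,2]))
print(tri(*pts["w1"],*pts["w2"]))
```

```text
w1 [322.2821 231.4297] depth pt [ 0.5659 -0.3217  0.1507]
holder z med 0.06028086598802018
w2 [318.8758 222.7345] depth pt [ 0.5642 -0.3234  0.1498]
holder z med 0.060208544490056914
(array([ 0.5649, -0.3226,  0.1462]), np.float64(0.001292871123716617))
```

Lamp: (0.565,-0.3226), top at about 0.148 (0.146 by two views, 0.150 by depth), yaw about 10.8°. Head offset of 74 mm matches the 75 mm given. Next I look at the stand from two yaws before grasping.

Run:
```python
from h import *
np.set_printoptions(precision=3,suppress=True)
movep([.552,.214,.222],down(-.2,1)); st(); snap("s1")
q=sense()["joint_pos"];q[6]+=-np.pi;print(q)
move_joints(q); st(); snap("s2")
```

```text
t 6.78 pos [0.553 0.213 0.222] F [ 0.2 -0.2  1.2] M [-0.   -0.01 -0.03] gap 0.0857
[-0.123  0.399 -0.413  1.757  0.184  1.023 -2.377]
t 9.48 pos [0.553 0.213 0.222] F [ 0.5 -0.5 -0.7] M [ 0.02  0.05 -0.02] gap 0.0851
```

View pics/s1.png

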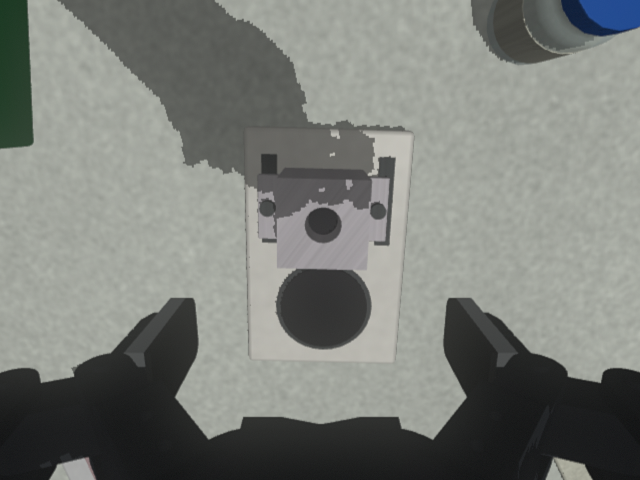

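View pics/s2.png

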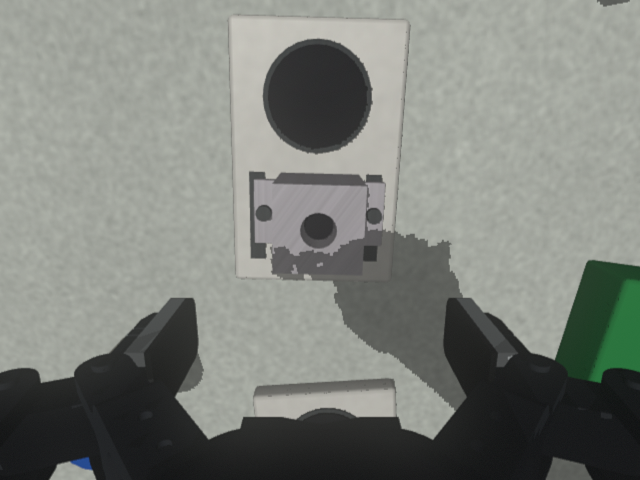

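s1 has the hole at about (322,224) and the viewing plate at (323,306). s2 has the hole at about (318,229) and the plate at (317,96). Zooming to measure the rim.

Run:
```python
from h import *
o=[]
for t,uv in (("s1",(322,224)),("s2",(318,229))):
    p,d,C=load(t);g=cv2.cvtColor(p,cv2.COLOR_RGB2GRAY)
    a=cv2.resize(p[uv[1]-40:uv[1]+40,uv[0]-40:uv[0]+40,::-1],(400,400),interpolation=cv2.INTER_NEAREST)
    a=cv2.convertScaleAbs(a,alpha=1.6);o.append(a)
    print(g[uv[1]-24:uv[1]+25:2,uv[0]]); print(g[uv[1],uv[0]-26:uv[0]+27:2])
cv2.imwrite("pics/cs.png",np.hstack(o))
```

```text
[ 87  89 154 148  59  52  54  54  53  54  54  54  54  55  55  55  54  60
  76  76  76  94 153 152 154]
[157 155 154 154 129  75  69  55  53  55  54  54  56  54  54  54  55  54
  54  55  54  72  79 157 160 159 158]
[153 152 149 150  75  52  53  54  53  53  54  53  54  52  52  52  51  62
  85  85  85  86 149 134  88]
[154 153 152 155  95  74  67  53  54  53  53  53  54  54  53  53  51  53
  52  51  61  81  97 149 149 149 150]
```

View pics/cs.png

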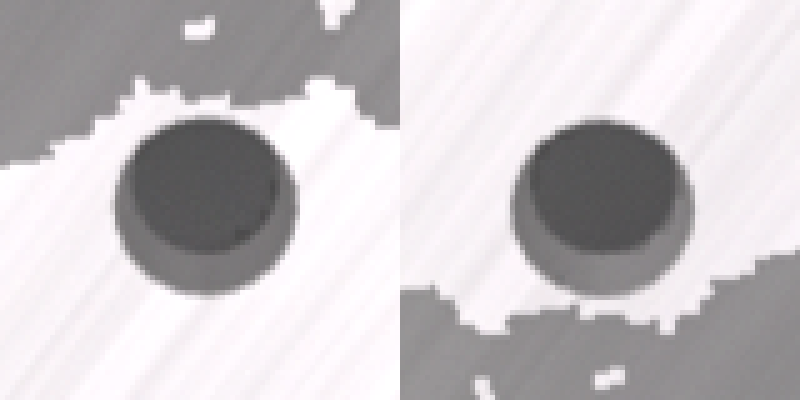

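Run:
```python
from h import *
np.set_printoptions(precision=4,suppress=True)
E={}
def blob(p,uv,thr,r):
    g=cv2.cvtColor(p,cv2.COLOR_RGB2GRAY);g=g.copy()
    m=(g<thr).astype(np.uint8);k=np.zeros_like(m);cv2.circle(k,uv,r,1,-1);m*=k
    n,l=cv2.connectedComponents(m);m=(l==l[uv[1],uv[0]]).astype(np.uint8)
    c=max(cv2.findContours(m,0,1)[0],key=cv2.contourArea)
    return cv2.fitEllipse(cv2.convexHull(c))
for t,uv,pl in (("s1",(322,224),(323,306)),("s2",(318,229),(317,96))):
    p,d,C=load(t); e=blob(p,uv,84 if t=='s1' else 100,22); e2=blob(p,uv,115,22);f=blob(p,pl,90,60)
    E[t]=(C,e2[0],f[0]); 
    print(t,e,e2,f)
    print(" hole",onplane(C,e2[0],.08)," plate",onplane(C,f[0],.022))
    K,R,o=C
    for off in ((25,20),(-25,25),(-28,0),(28,0)):
        u=(int(uv[0]+off[0]),int(uv[1]+off[1])); print(" z",(o+R@np.linalg.inv(K)@[u[0],u[1],1.]*d[u[1],u[0]])[2],end="")
    print()
print(tri(E["s1"][0],E["s1"][1],E["s2"][0],E["s2"][1]))
print(tri(E["s1"][0],E["s1"][2],E["s2"][0],E["s2"][2]))
# stand foot outline, white mask
for t in ("s1","s2"):
    p,d,C=load(t);g=cv2.cvtColor(p,cv2.COLOR_RGB2GRAY)
    L={"s1":[(248,300),(398,340),(248,345),(402,290)],"s2":[(230,60),(406,100),(232,130),(400,160)]}[t]
    for u in L: print(t,u,g[u[1],u[0]-8:u[0]+9:1])
```

```text
s1 ((322.68280029296875, 224.58853149414062), (33.98172378540039, 35.25926208496094), 89.51375579833984) ((322.6802062988281, 224.73977661132812), (35.400177001953125, 36.3695068359375), 93.66034698486328) ((323.1291198730469, 305.6545104980469), (84.57052612304688, 94.61021423339844), 90.83502960205078)
 hole [0.551  0.2152 0.08  ]  plate [0.6336 0.199  0.022 ]
 z 0.08077225541739125 z 0.33973901439756804 z 0.07904283068198159 z 0.08127796555907985
s2 ((317.9861755371094, 230.11383056640625), (34.62340545654297, 36.0318489074707), 87.33765411376953) ((318.0191650390625, 230.2325439453125), (35.139244079589844, 36.470184326171875), 88.953369140625) ((317.0747375488281, 95.59943389892578), (108.08240509033203, 113.61306762695312), 175.49559020996094)
 hole [0.5516 0.2137 0.08  ]  plate [0.6363 0.1972 0.022 ]
 z 0.07946390285615645 z 0.08034866975684712 z 0.07945041741105752 z 0.07922780744080538
(array([0.5513, 0.2145, 0.0782]), np.float64(0.0013095434396198093))
(array([0.6368, 0.1978, 0.0147]), np.float64(0.0012547707042574318))
s1 (248, 300) [165 165 165 166 168 170 164 135 150 160 171 179 179 178 178 179 179]
s1 (398, 340) [184 184 186 184 178 170 161 148 163 165 165 164 163 163 163 163 165]
s1 (248, 345) [162 165 166 168 169 170 170 164 135 152 162 175 182 182 181 181 181]
s1 (402, 290) [182 182 182 182 177 170 161 138 161 165 163 163 162 162 163 165 168]
s2 (230, 60) [167 168 170 172 172 172 166 140 164 177 186 193 193 193 193 193 192]
s2 (406, 100) [182 183 180 166 155 138 108 163 165 164 163 164 164 166 167 169 169]
s2 (232, 130) [165 165 165 164 164 162 157 138 160 170 180 186 187 186 186 185 186]
s2 (400, 160) [182 182 183 182 175 163 149 136 144 161 162 162 162 164 163 164 163]
```

Run:
```python
from h import *
np.set_printoptions(precision=4,suppress=True)
for t,rows,lc,rc in (("s1",range(295,355,4),(238,262),(388,412)),("s2",range(30,160,5),(222,245),(390,414))):
    p,d,C=load(t);g=cv2.cvtColor(p,cv2.COLOR_RGB2GRAY).astype(int)
    for nm,(a,b) in (("L",lc),("R",rc)):
        P=[]
        for r in rows:
            c=a+int(np.argmin(g[r,a:b])); P.append(onplane(C,(c,r),.01)[:2])
        P=np.array(P); vx,vy,x,y=cv2.fitLine(P.astype(np.float32),cv2.DIST_HUBER,0,.01,.01).ravel()
        print(t,nm,np.degrees(np.arctan2(vy,vx)), np.abs((P-[x,y])@[-vy,vx]).max())
    # block edges: front edge etc. corners from zoom
```

```text
s1 L -13.021763 0.0004463544624373186
s1 R -13.042622 0.00031381654460121934
s2 L -13.179251 0.0004344645499917952
s2 R -12.947004 0.0004334245835817991
```

Hole (0.5513,0.2145,0.080), measured height 0.078–0.081. Stand yaw is -13.0°, and the block offset in the stand frame is about (+4.8,-2.9) mm, inside the 5.5 mm limit. Now the grasp.

Run:
```python
from h import *
np.set_printoptions(precision=4,suppress=True)
move_joints([0.604,.417,-.217,1.543,.095,1.193,2.178-.05]); 
R=down(.188,1); x,y=.5649,-.3226
move_l([x,y,.215],R,feed=.15); s=st()
e=np.array([x,y])-s["position"][:2]
hit=move_l([x+e[0],y+e[1],.121],R,feed=.08,until_force=12); s=st(); print(hit)
print(s["tcp_rot"]-R)
snap("g0")
```

```text
t 13.92 pos [ 0.5655 -0.3227  0.2157] F [-0.  -1.2  0. ] M [ 0.02  0.   -0.01] gap 0.0853
t 15.24 pos [ 0.5647 -0.3227  0.1217] F [ 0.1  0.9 -0.4] M [-0.   -0.01  0.  ] gap 0.0855
False
[[ 0.0012  0.     -0.    ]
 [-0.0006 -0.     -0.    ]
 [ 0.     -0.0011 -0.0008]]
```

View pics/g0.png

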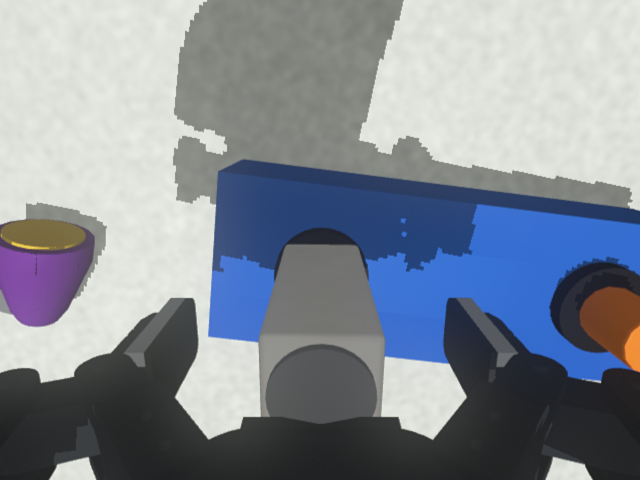

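g0: the pillar is square between the pads, columns 260–383 and disc at about (321,397). Close and lift.

```bash
python3 - <<'E'
from h import *
np.set_printoptions(precision=4,suppress=True)
command_gripper(0.025,90); s=st(); p=s["position"]; snap("g1")
move_l([p[0],p[1],p[2]+.02],feed=.06); st()
move_l([p[0],p[1],p[2]+.12],feed=.15); st(); snap("g2")
E
python3 -c "
import cv2,numpy as np
a=cv2.imread('pics/g1.png')[180:440,200:440];b=cv2.imread('pics/g2.png')[180:440,200:440]
cv2.imwrite('pics/g12.png',cv2.resize(np.hstack([a,b]),(0,0),fx=1.6,fy=1.6))"
```

```text
t 15.83 pos [ 0.5645 -0.3228  0.1213] F [ 0.2 -0.5  1.5] M [-0.08  0.06  0.01] gap 0.0313
t 16.38 pos [ 0.5645 -0.3227  0.1415] F [-0.5  0.3 -4.6] M [-0.02  0.02 -0.03] gap 0.0313
t 17.19 pos [ 0.5638 -0.3224  0.2401] F [-0.5  0.2 -4.5] M [-0.04  0.1  -0.03] gap 0.0311
```

View pics/g12.png

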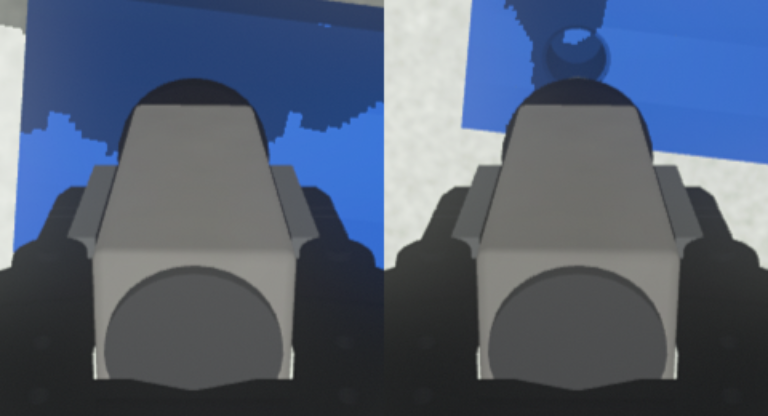

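Run:
```python
from h import *
np.set_printoptions(precision=4,suppress=True)
for t in ("g1","g2"):
    p,d,C=load(t);f=np.load(t+".npz");K=C[0]
    T=np.array(camera_params("wrist")["tool_from_camera"])
    g=cv2.cvtColor(p,cv2.COLOR_RGB2GRAY).astype(float)[:,310:331].mean(1)
    print(t,np.round(g[225:255]),np.round(g[325:355]))
    for r,c,x in ((246,320.5,.0533),(335.5,320.5,-.0267)):
        dr=T[:3,:3]@np.linalg.inv(K)@[c,r,1]; q=T[:3,3]+dr*(x-T[0,3])/dr[0]; print(r,q)
    # left/right edges of the pillar near its base
    print(np.round(cv2.cvtColor(p,cv2.COLOR_RGB2GRAY)[250,275:295]),cv2.cvtColor(p,cv2.COLOR_RGB2GRAY)[250,350:372])
```

```text
g1 [ 65.  65.  65.  61.  47.  37.  37.  37.  38.  39.  39.  39.  39.  39.
  40.  40.  40.  40.  39.  42.  69. 104. 115. 115. 114. 114. 114. 114.
 114. 114.] [117. 117. 117. 117. 117. 117. 117. 117. 117. 118. 122. 126. 131. 136.
 140. 142. 143. 144. 145. 145. 137. 106.  75.  72.  73.  73.  78.  85.
  86.  86.]
246 [ 0.0533  0.0147 -0.0007]
335.5 [-0.0267  0.0162 -0.0007]
[ 68  68  68  67  67  66  54  43  68 111 113 113 114 113 114 113 113 114
 113 113] [115 115 115 115 114 115 114 110  84  44  50  65  67  65  66  66  65  65
  66  67  65  66]
g2 [ 56.  56.  58.  59.  50.  42.  42.  42.  43.  43.  44.  44.  44.  44.
  44.  44.  44.  44.  44.  45.  67.  98. 109. 109. 109. 108. 108. 108.
 109. 109.] [110. 110. 109. 109. 109. 109. 110. 109. 109. 110. 114. 118. 122. 127.
 131. 133. 134. 134. 135. 136. 128.  99.  70.  68.  68.  69.  73.  79.
  81.  80.]
246 [ 0.0533  0.0147 -0.0007]
335.5 [-0.0267  0.0162 -0.0007]
[113 112 112 111 110  99  83  58  73 109 112 110 111 111 110 111 110 110
 109 109] [109 109 109 109 109 108 108 103  73  48  73 102 104 104 103 104 103 104
 104 104 104 104]
```

Run:
```python
from h import *
np.set_printoptions(precision=4,suppress=True)
yaw=-.215; R=down(yaw,1); ex=np.array([np.cos(yaw),np.sin(yaw)])
xy=np.array([.5513,.2145])-.0008*ex
print(inverse_kinematics([*xy,.25],R), sense()["joint_pos"])
move_l([.5638,-.3224,.265],feed=.2)
movep([*xy,.25],R); s=st()
e=xy-s["position"][:2]
move_l([*(xy+e),.195],R,feed=.12); sleep(.2); s=st(); print(s["position"][:2]-xy, s["tcp_rot"]-R)
snap("i0")
```

```text
[-0.1331  0.368  -0.4027  1.7301  0.1609  1.0761  0.7675] [ 0.6083  0.4519 -0.2149  1.607   0.1046  1.0973  2.1251]
t 19.45 pos [0.5512 0.2132 0.2498] F [ 0.6 -0.8 -3.9] M [ 0.01 -0.03  0.03] gap 0.0309
t 20.26 pos [0.5505 0.2164 0.1961] F [-0.7  0.5 -4.5] M [0.02 0.02 0.02] gap 0.031
[-0.0001  0.0017] [[ 0.002   0.      0.0001]
 [ 0.0008  0.0001 -0.    ]
 [ 0.     -0.0018  0.0012]]
```

View pics/i0.png

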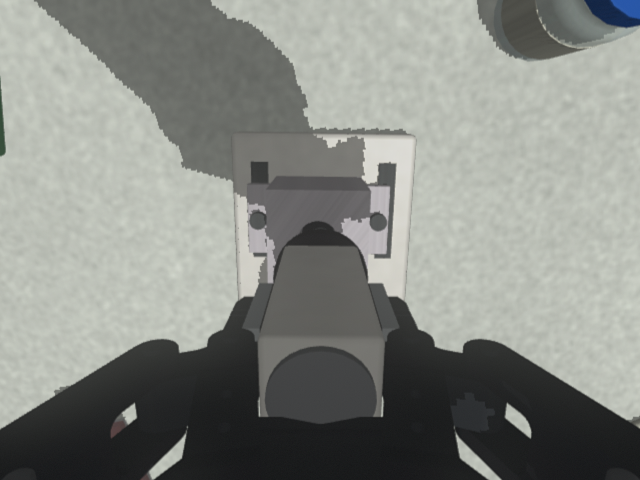

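Run:
```python
from h import *
for i in range(4): st(); sleep(.1)
```

```text
t 20.31 pos [0.5503 0.2163 0.1959] F [-0.1  0.4 -4.2] M [ 0.02  0.05 -0.02] gap 0.0311
t 20.41 pos [0.5501 0.2162 0.1956] F [-0.  -0.6 -4.2] M [-0.02  0.01  0.  ] gap 0.0311
t 20.51 pos [0.55   0.2161 0.1953] F [ 0.9  0.5 -4.6] M [ 0.02  0.08 -0.02] gap 0.0311
t 20.61 pos [0.5499 0.2161 0.1951] F [-1.1  0.7 -4.6] M [-0.01 -0.   -0.  ] gap 0.031
```

```bash
cat >> h.py <<'E'
YAW=-.215; RS=down(YAW,1); EX=np.array([np.cos(YAW),np.sin(YAW)]); EY=np.array([-np.sin(YAW),np.cos(YAW)])
E
python3 - <<'E'
from h import *
np.set_printoptions(precision=4,suppress=True)
xy=np.array([.5513,.2145])-.0008*EX
move_l([*xy,.188],RS,feed=.05); sleep(.5); s=st()
print(move_l([*xy,.172],RS,feed=.02,until_force=8)); s=st(); print((s["position"][:2]-xy))
E
```

```text
t 21.5 pos [0.5505 0.2147 0.1881] F [ 0.5 -0.8 -4.1] M [ 0.07  0.03 -0.01] gap 0.0311
False
t 22.45 pos [0.5506 0.2147 0.1721] F [-0.3  0.1 -4.1] M [ 0.04 -0.02  0.04] gap 0.0309
[0.0001 0.0001]
```

The pin foot is 9 mm below the mouth with no contact force, so it is in the hole. Now pressing down past the piston.

Run:
```python
from h import *
np.set_printoptions(precision=4,suppress=True)
xy=np.array([.5513,.2145])-.0008*EX
for z in (.160,.150,.1445):
    h=move_l([*xy,z],RS,feed=.025,until_force=30); s=st()
    if h: print("hit");break
if not h:
    print(move_l([*xy,.137],RS,feed=.015,until_force=25)); st()
snap("i1")
```

```text
t 23.08 pos [0.551  0.2149 0.1609] F [-1.  -0.9  4.5] M [-0.3   0.42  0.01] gap 0.0315
t 23.63 pos [0.551  0.2149 0.1504] F [-0.3 -1.   4.5] M [-0.15  0.2  -0.01] gap 0.0311
t 24.0 pos [0.5509 0.2149 0.1447] F [0.1 0.3 3.5] M [-0.04 -0.01 -0.  ] gap 0.0312
True
t 24.43 pos [0.551  0.2149 0.1413] F [-0.6 -1.9  4. ] M [-0.    0.16  0.01] gap 0.031
```

View pics/i1.png

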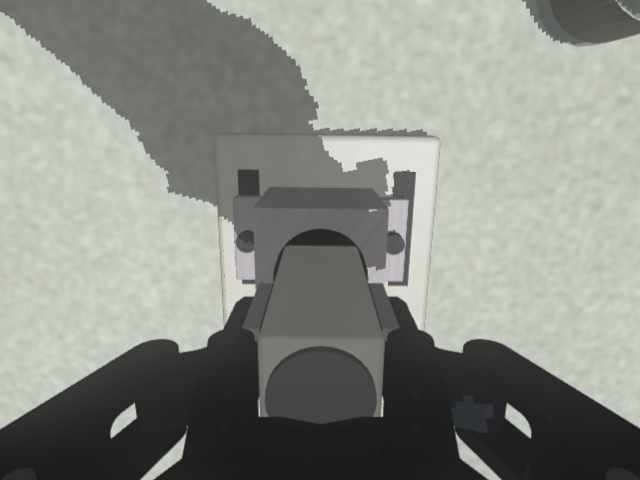

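Stopped on contact at TCP z 0.1413, exactly the height for the collar on the block. Release, back off, look.

Run:
```python
from h import *
np.set_printoptions(precision=4,suppress=True)
s=sense();p=s["position"]
command_gripper(0.085); st()
move_l([p[0],p[1],.31],RS,feed=.15); sleep(.2);st(); snap("r1")
for n in("scene","top"):
    a,d=camera(n);np.savez(n+"1.npz",p=a,d=d);cv2.imwrite(f"pics/{n}1.png",a[:,:,::-1])
b=cv2.imread("pics/scene1.png")[190:310,350:470];t=cv2.imread("pics/top1.png")[140:280,140:260]
cv2.imwrite("pics/st1.png",np.hstack([cv2.resize(b,(400,400),interpolation=2),cv2.resize(t,(343,400),interpolation=2)]))
```

```text
t 25.05 pos [0.5509 0.2147 0.1411] F [0.1 0.  0.3] M [0.02 0.01 0.06] gap 0.0849
t 26.52 pos [0.5507 0.2148 0.3092] F [ 1.   0.5 -0.7] M [-0.07  0.01  0.02] gap 0.0851
```

View pics/r1.png

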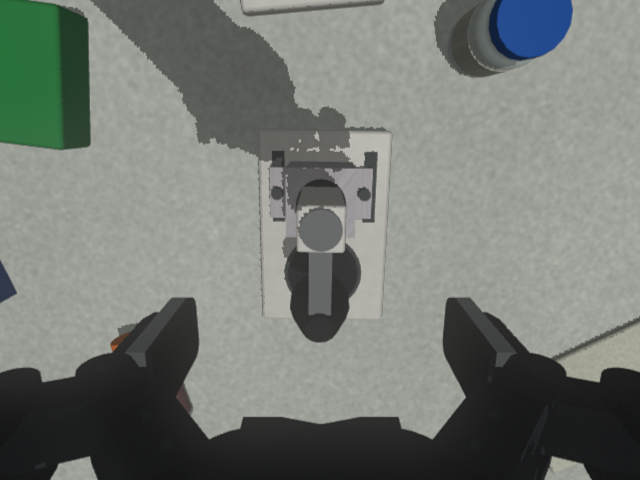

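View pics/st1.png

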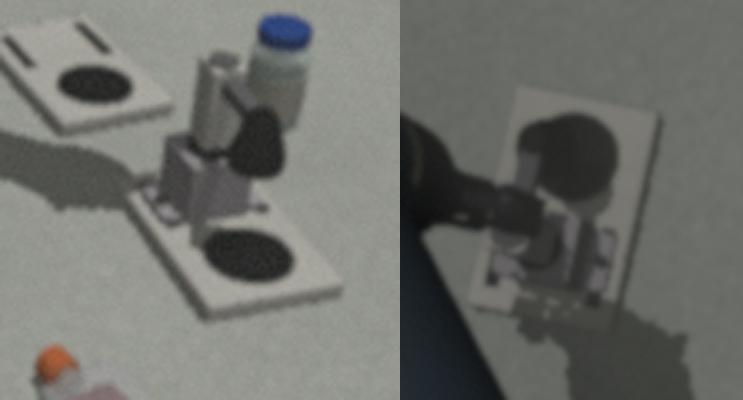

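r1/st1: the lamp stands upright in the block, top disc at (320,229) in r1, head over the dark plate, collar on the block. I'll press the top with closed fingers to make sure it is fully home.

Run:
```python
from h import *
np.set_printoptions(precision=4,suppress=True)
command_gripper(0.0,40)
xy=np.array([.5513,.2145])
move_l([*xy,.215],RS,feed=.12); sleep(.3); st()
h=move_l([*xy,.183],RS,feed=.02,until_force=25); s=st();print(h)
p=s["position"];move_l([p[0],p[1],p[2]-.001],RS,feed=.01,until_force=20);st()
move_l([*xy,.24],RS,feed=.1)
command_gripper(0.085)
move_l([*xy,.31],RS,feed=.15); sleep(.3);st(); snap("r2")
p,d,C=load("r2");K,R,o=C
for u,v in ((320,229),(312,222),(328,236)):
    print((o+R@np.linalg.inv(K)@[u,v,1.]*np.median(d[v-2:v+3,u-2:u+3])))
```

```text
t 28.68 pos [0.5515 0.2146 0.2155] F [ 0.6 -0.4  0.5] M [ 0.    0.01 -0.07] gap 0.0
t 29.82 pos [0.5521 0.2149 0.1933] F [-1.7 -1.5  5.4] M [-0.25  0.42 -0.01] gap 0.0004
True
t 30.07 pos [0.5523 0.215  0.1933] F [-2.  -1.8  6.9] M [-0.21  0.51  0.08] gap -0.0001
t 32.4 pos [0.551  0.2143 0.3091] F [ 0.9 -0.8  0.6] M [ 0.03 -0.02 -0.03] gap 0.0849
[0.5507 0.2133 0.1711]
[0.5452 0.2093 0.1708]
[0.5564 0.2173 0.171 ]
```

View pics/r2.png

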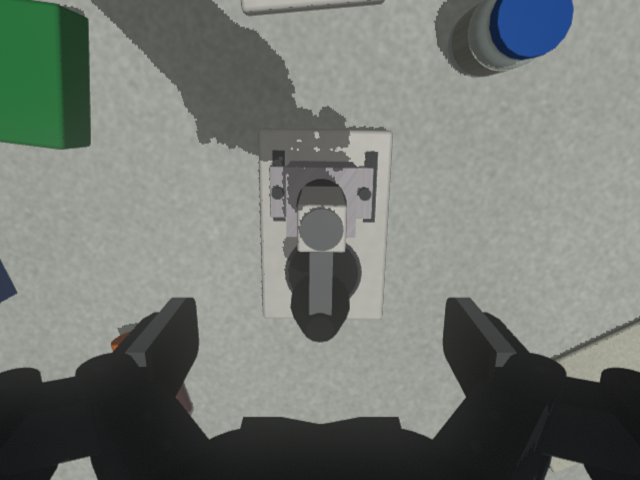

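The fingertips met the lamp top at 0.1683 (0.168 expected when flush), and the top is level. One check that the bystanders stayed put, then hand in.

Run:
```python
from h import *
a=np.load("scene0.npz")["p"];b,_=camera("scene");cv2.imwrite("pics/scene2.png",b[:,:,::-1])
for nm,lo,hi in (("orange",(3,120,80),(18,255,255)),("green",(50,100,40),(75,255,255)),("blue",(105,120,60),(125,255,255))):
    for n,i in (("0",a),("2",b)):
        m=cv2.inRange(cv2.cvtColor(i,cv2.COLOR_RGB2HSV),lo,hi);m[:180]=0;m[:,:200]=0;m[:,480:]=0
        print(nm,n,sorted([tuple(np.round(cv2.minAreaRect(c)[0],1).tolist()) for c in cv2.findContours(m,0,2)[0] if cv2.contourArea(c)>40]))
st(); finish_job()
```

```text
orange 0 [(291.0, 274.5), (365.3, 298.4)]
orange 2 [(291.0, 274.5), (365.4, 298.4)]
green 0 [(317.4, 239.6)]
green 2 [(317.5, 241.0)]
blue 0 [(270.1, 299.4), (435.5, 199.0)]
blue 2 [(269.8, 298.0), (435.5, 199.0)]
t 32.5 pos [0.5512 0.2145 0.3095] F [ 0.5  1.3 -0.1] M [ 0.02  0.02 -0.  ] gap 0.0851
the job is handed in; nothing more can be done
```

I took the white lamp out of the blue holder and seated it in the socket block of the stand farthest from the base. It was handed in at 32.5 s of the 72 s limit, with the gripper open and clear.

- **Insertion:** the pin entered the hole on the first try, pushed the piston down, and stopped at the height where the collar meets the block (TCP z 0.1413).
- **Fully home:** pressing the top with closed fingers met it at 0.1683, against 0.168 expected when flush. The depth image read 0.171 and level; that reading was also 2–3 mm high on the lamp top before the grasp.
- **Head position:** the last pictures show the lamp upright with its head over the dark viewing plate. I turned it to about 0.7° from the measured stand axis, towards the plate centre.
- **Bystanders:** spare post, flask and jar stayed within 0.1 pixel in the scene view. The tip box's and holder's mask centres shifted about 1.4 pixels. I put that down to changed shadow and outline, since neither was touched, but did not check further.
- **Small disagreement:** half-turn wrist views of the lamp and the hole differed by about 1.3 mm, which I cancelled by averaging.

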